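Find the rocking corner of the modelling plate and press its shim flat

TASK

One corner of the square plywood plate rocks. Press down on the plate's corners with a fingertip until you have found the one that gives way, then press the metal shim tongue at that corner down flat, so that the plate is supported there; leave the other three tongues up. Do not pick up or shift the plate, the models standing on it or anything else on the bench, and take the hand away at the end.

Things in the scene. Friction and masses are not known exactly. Their poses are not given: they have to be found in the camera images.
- plate: square plywood plate, 150 x 150 x 8 mm, 0.55 kg, loose in a shallow tray, kept in place by a low fence (2 mm play). Origin: centre of its underside, 22 mm above the table. x points away from the robot, y to its left (turned up to 0.3 rad). A hidden rubber pad lies under each corner; the one at a corner that differs from start to start is 4 mm too thin, and only pressing shows which.
- tray: the wooden tray under the plate, fixed to the bench, 166 x 166 mm with its fence (fence top 26 mm above the table, 4 mm below the plate's top). Origin: its centre, on the table; axes like the plate's. The shims are hinged to it, one at each corner.
- corner_near_left (a point): the place to press on the plate's near left corner: on its top, over the 28 mm pad, 55 mm from the plate's centre in x and in y, 30 mm above the table. A firm corner does not move; the rocking one gives way by about 3 mm under 2 to 3 N, then stops, and comes back up when let go.
- shim_near_left (a joint): angle of the near left shim, a bare aluminium tongue 24 mm wide that sticks out 48 mm beyond the plate's left (+y) side; its hinge lies along the tray's x, 71 mm from the tray's centre. 0 = raised by 0.40 rad, 0.40 = flat on its stop, top 12 mm above the table. Pressing it flat takes 6 to 8 N near its outer end and raises that corner's pad by 4 mm; it stays where it is put.
- shim_near_left_end (a point): the place to press on the near left shim: on the tongue's top, 40 mm out from its hinge, 12 mm short of its outer tip, in the middle of its width (55 mm from the tray's centre in x); about 27 mm above the table when raised, 12 mm when flat, then 111 mm from the tray's centre in y.
- corner_near_right (a point): the place to press on the plate's near right corner: on its top, over the 28 mm pad, 55 mm from the plate's centre in x and in y, 30 mm above the table. A firm corner does not move; the rocking one gives way by about 3 mm under 2 to 3 N, then stops, and comes back up when let go.
- shim_near_right (a joint): angle of the near right shim, a bare aluminium tongue 24 mm wide that sticks out 48 mm beyond the plate's right (-y) side; its hinge lies along the tray's x, 71 mm from the tray's centre. 0 = raised by 0.40 rad, 0.40 = flat on its stop, top 12 mm above the table. Pressing it flat takes 6 to 8 N near its outer end and raises that corner's pad by 4 mm; it stays where it is put.
- shim_near_right_end (a point): the place to press on the near right shim: on the tongue's top, 40 mm out from its hinge, 12 mm short of its outer tip, in the middle of its width (55 mm from the tray's centre in x); about 27 mm above the table when raised, 12 mm when flat, then 111 mm from the tray's centre in y.
- corner_far_left (a point): the place to press on the plate's far left corner: on its top, over the 28 mm pad, 55 mm from the plate's centre in x and in y, 30 mm above the table. A firm corner does not move; the rocking one gives way by about 3 mm under 2 to 3 N, then stops, and comes back up when let go.
- shim_far_left (a joint): angle of the far left shim, a bare aluminium tongue 24 mm wide that sticks out 48 mm beyond the plate's left (+y) side; its hinge lies along the tray's x, 71 mm from the tray's centre. 0 = raised by 0.40 rad, 0.40 = flat on its stop, top 12 mm above the table. Pressing it flat takes 6 to 8 N near its outer end and raises that corner's pad by 4 mm; it stays where it is put.
- shim_far_left_end (a point): the place to press on the far left shim: on the tongue's top, 40 mm out from its hinge, 12 mm short of its outer tip, in the middle of its width (55 mm from the tray's centre in x); about 27 mm above the table when raised, 12 mm when flat, then 111 mm from the tray's centre in y.
- corner_far_right (a point): the place to press on the plate's far right corner: on its top, over the 28 mm pad, 55 mm from the plate's centre in x and in y, 30 mm above the table. A firm corner does not move; the rocking one gives way by about 3 mm under 2 to 3 N, then stops, and comes back up when let go.
- shim_far_right (a joint): angle of the far right shim, a bare aluminium tongue 24 mm wide that sticks out 48 mm beyond the plate's right (-y) side; its hinge lies along the tray's x, 71 mm from the tray's centre. 0 = raised by 0.40 rad, 0.40 = flat on its stop, top 12 mm above the table. Pressing it flat takes 6 to 8 N near its outer end and raises that corner's pad by 4 mm; it stays where it is put.
- shim_far_right_end (a point): the place to press on the far right shim: on the tongue's top, 40 mm out from its hinge, 12 mm short of its outer tip, in the middle of its width (55 mm from the tray's centre in x); about 27 mm above the table when raised, 12 mm when flat, then 111 mm from the tray's centre in y.
- tree: bystander: model pine tree 33 mm tall on a round 25 mm base, loose on the plate near its middle. Origin: centre of its underside.
- ruin: bystander: model ruined wall 29 mm tall on a round 25 mm base, loose on the plate near its middle. Origin: centre of its underside.
- pot: bystander: small glass pot, 30 mm across and 30 mm tall, on the bench between the two left shims. Origin: centre of its underside.
- dropper_a: bystander: paint dropper bottle, 25 mm across and 66 mm tall, on the bench on the right, between the two right shims but farther out. Origin: centre of its underside.
- dropper_b: bystander: paint dropper bottle, 25 mm across and 66 mm tall, on the bench beyond the tray. Origin: centre of its underside.
- tin: bystander: round tin, 68 mm across and 30 mm tall, on the bench beyond the tray. Origin: centre of its underside.
- brush: bystander: brush 160 mm long lying on the bench in front of the tray. Origin on its underside; x axis along it.
Not all that is in view belongs to the job. Leave any green, orange or pink look-alike of the plate alone.

How it is judged:
By the outcome, as a careful person would: the job done as asked, in the order asked, and still so for the second after the job is handed in, with the robot touching nothing.
It also fails if it takes over 58 s, if anything falls off the work surface, if the arm or the gripper's body presses on something with over 40 N, if the wrist force passes 120 N, or if a joint passes its speed limit or range.

ROBOT

A 7-joint arm with a two-finger parallel gripper is mounted at the origin on the work surface. World frame = base frame: x ahead of the robot, y to its left, z up, the work surface at z = 0. Lengths are in mm, angles in rad, forces in N, time in s.
With the tool pointing down it reaches from about 400 to 750 mm from the base axis. Payload 19.5 kg.
Tool frame: the origin (TCP) lies midway between the tips of the shut fingers; the grasp point (between the pads) lies 19 mm behind it; z points along the fingers, y is the line along which they close (so a half turn about z gives the same grasp; the last joint's range is limited). The gripper opens to 85 mm and grips with 20 to 120 N. Pads are 22 mm wide; open, the fingers measure 114 mm over their backs; the gripper's body (76 mm by 85 mm) begins 54 mm behind the grasp point. The pads swing forward as they close: fully open they stand 13 mm farther back than shut.
Start: joints at [1.219, 0.707, -0.028, 1.485, 0.022, 0.951, -0.075], TCP at [175.292, -547.602, 231.268] pointing down, gripper open.
Joint ranges: [-2.71, 2.71], [-0.32, 2.16], [-1.57, 1.52], [0, 2.45], [-1.46, 4.6], [0, 2.02], [-2.83, 2.83]. Speed limits (rad/s): [1.89, 1.89, 2.57, 2.57, 3.01, 3.01, 3.01].

INTERFACE

Orientations are given as a rotation vector (axis times angle).
In Python, from cell import robot, cams gives the robot as it stands.
- The arm moves only by the shell command python3 -m jog 'ROWS' [FORCE]. ROWS is JSON, a list that holds one entry, the list of rows, each a list of 7 numbers: the opening, from 0 (shut) to 1 (fully open), then the shift along the tool's x, y, z in cm, then the turn, a rotation vector about the tool's x, y, z in degrees. In form: [[[jaw, x, y, z, wx, wy, wz], ...]]. A call has 1 to 20 rows; each row shifts and turns the commanded pose from where the row before left it, along the tool's axes as they then stand; what a row does not reach is not made up. A row lasts 1/10 s, in which the tool goes at most 50 mm and 8.59 degrees, less where a joint would pass 70% of its speed; a pose out of reach is approached as far as the arm can. A call is refused whole if a number of a shift passes 5 or a number of a turn 8.59, either way. A call with a gripper value outside its range is refused whole. The fingers move at their own pace and stop on an object; FORCE is the grip in N (left out, the last holds). Time passes only in rows, so rows that do not move let the fingers close. It gives the time, the measured TCP pose, the force, the opening and the grip force at its end, in the units of the state.
- robot.get_state(): the state, without advancing time (a new reading comes with each control period).
- cams.get_image(name): name is "scene" or "top"; returns the picture (480x640x3 uint8, red, green, blue); there is no depth.
- cams.calibration(name): a dict with "fx", "fy", "cx", "cy" (pixels), "extrinsics" (4x4, takes a point from camera to world coordinates). Camera axes: x right, y up, looking along -z (the intrinsics and any distortion apply to the point x, -y, -z); pixel columns grow to the right and rows downward; lengths in mm; the calibration is good to about 2 mm. A picture is of the moment at which its call begins. calibration takes no time and is no camera call.
- robot.close_job(): hands the job in; it is judged then, once.
The state is a dict: "time_s": time; "joint_positions": joint angles; "qvel": joint speeds; "effort": joint torques, N m; "position": TCP position; "tcp_rot": TCP orientation; "wrist_force": force on the tool from outside, world axes, zero at the start; "torque": the same for the moment, N m; "finger_gap": finger opening in mm; "grasp_force": force on a finger pad.
Only numpy, scipy, OpenCV 4.12 (cv2) and the standard library are available. Lean on these libraries where they do the work, as an engineer would, in place of code of your own. Each camera call takes 0.05 s, during which the arm holds its last target. There are 200 camera calls.

## Working session

There is one attempt and no reset: what is moved stays moved. The work goes in short steps, Python scripts to look and compute and a shell command to move; the robot and the scene stay as the last step left them, time stands still between calls to the robot, and variables do not carry over. Pictures are saved under pics/ and viewed, at most 10 in all, crops included, and the job is handed in when it is done.

```bash
mkdir -p pics; ls
python3 - <<'E'
from cell import robot,cams
import cv2
for n in("top","scene"):
    cv2.imwrite(f"pics/{n}0.png",cams.get_image(n)[:,:,::-1])
    c=cams.calibration(n);print(c)
s=robot.get_state();print(s)
E
```

```text
pics
{'fx': 600.6535032266412, 'fy': 600.6535032266412, 'cx': 321.8606740268873, 'cy': 242.47526606092936, 'extrinsics': array([[-7.51154612e-03,  9.82399588e-01, -1.86640367e-01,
         3.69700712e+02],
       [-9.99959163e-01, -8.31735101e-03, -3.53472748e-03,
         4.82631843e+01],
       [-5.02486827e-03,  1.86606194e-01,  9.82421946e-01,
         1.02756172e+03],
       [ 0.00000000e+00,  0.00000000e+00,  0.00000000e+00,
         1.00000000e+00]])}
{'fx': 540.3593174650707, 'fy': 540.3593174650707, 'cx': 314.2279678199696, 'cy': 232.50873020230765, 'extrinsics': array([[-8.24139486e-01, -3.75013116e-01,  4.24451730e-01,
         9.32541993e+02],
       [ 5.66261639e-01, -5.61313582e-01,  6.03551836e-01,
         5.80974097e+02],
       [ 1.19106662e-02,  7.37761632e-01,  6.74956228e-01,
         6.44093312e+02],
       [ 0.00000000e+00,  0.00000000e+00,  0.00000000e+00,
         1.00000000e+00]])}
{'time_s': 0.1, 'joint_positions': array([ 1.2193182 ,  0.70703319, -0.02763613,  1.48491896,  0.0219722 ,
        0.95089904, -0.07551041]), 'qvel': array([ 5.01000590e-05,  2.81381454e-05,  1.11851319e-04, -4.60487276e-05,
       -9.56101568e-05, -4.36154118e-05,  6.47742223e-04]), 'effort': array([ 5.41490765e-03, -8.84281325e+01,  1.23828493e+00, -2.36456144e+01,
        1.72619236e-02,  5.04480689e-03,  9.00759659e-06]), 'position': array([ 175.23601907, -547.4134495 ,  230.88621764]), 'tcp_rot': array([-3.10305057e+00, -4.84488169e-01,  2.21174170e-04]), 'wrist_force': array([ 0.18684226, -0.83870665, -0.81230972]), 'torque': array([-0.0635465 ,  0.02724106, -0.01759139]), 'grasp_force': 0.0, 'finger_gap': 85.89278810997655}
```

View pics/top0.png

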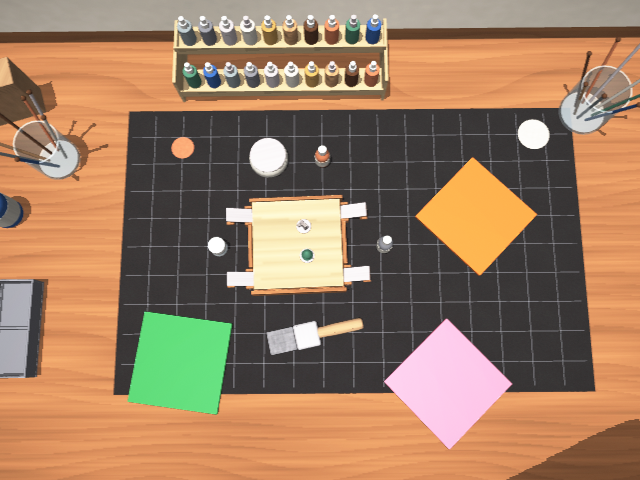

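View pics/scene0.png

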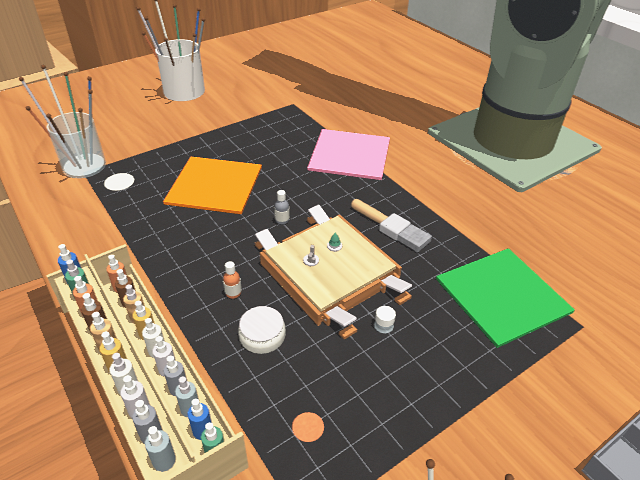

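The plate and tray lie at top-view (250–345, 198–290), with white tongues at (240,215), (353,210), (240,279), (356,274). The look-alikes are the green (180,362), orange (476,216) and pink (448,383) squares. Only the pale plywood one has a tray and tongues, so that is the plate. I'll measure it and check a crop.

```bash
cat > h.py <<'E'
import numpy as np,cv2
from cell import robot,cams
def ray(n,uv,z):
    c=cams.calibration(n);E=c["extrinsics"]
    uv=np.atleast_2d(uv).astype(float)
    d=np.c_[(uv[:,0]-c["cx"])/c["fx"],-(uv[:,1]-c["cy"])/c["fy"],-np.ones(len(uv))]@E[:3,:3].T
    o=E[:3,3];return o+d*((z-o[2])/d[:,2])[:,None]
def proj(n,P):
    c=cams.calibration(n);E=c["extrinsics"];p=(np.atleast_2d(P)-E[:3,3])@E[:3,:3]
    return np.c_[c["cx"]+c["fx"]*p[:,0]/-p[:,2],c["cy"]+c["fy"]*p[:,1]/p[:,2]]
E
python3 - <<'E'
from h import *
def big(m):
    cs,_=cv2.findContours(m.astype(np.uint8),cv2.RETR_EXTERNAL,cv2.CHAIN_APPROX_NONE)
    return max(cs,key=cv2.contourArea)[:,0]
cent={}
for n,r in(("top",(205,180,390,310)),("scene",(240,190,420,345))):
    im=cv2.imread(f"pics/{n}0.png");hsv=cv2.cvtColor(im,cv2.COLOR_BGR2HSV)
    x0,y0,x1,y1=r;s=hsv[y0:y1,x0:x1].astype(int)
    H,S,V=s[...,0],s[...,1],s[...,2]
    m=((H>12)&(H<32)&(S>40)&(S<150)&(V>170)).astype(np.uint8)
    m=cv2.morphologyEx(m,cv2.MORPH_OPEN,np.ones((5,5)))
    c=big(m)+[x0,y0]
    w=ray(n,c,30)[:,:2].astype(np.float32)
    print(n,cv2.minAreaRect(w))
    if n=="top":
        mw=((S<40)&(V>150)).astype(np.uint8)
        cs,_=cv2.findContours(mw,cv2.RETR_EXTERNAL,cv2.CHAIN_APPROX_NONE)
        for q in cs:
            if cv2.contourArea(q)>60:
                q=q[:,0]+[x0,y0];print(q.min(0),q.max(0),[np.round(v,1) for v in cv2.minAreaRect(ray(n,q,25)[:,:2].astype(np.float32))])
    rr=cv2.minAreaRect(w)
    for p in proj(n,np.c_[cv2.boxPoints(rr),[30]*4]): cv2.circle(im,tuple(np.int32(p)),1,(0,0,255),-1)
    cent[n]=cv2.resize(im[y0-10:y1+10,x0-10:x1+10],None,fx=2,fy=2,interpolation=2)
a,b=cent.values();h=max(a.shape[0],b.shape[0])
cv2.imwrite("pics/crop.png",np.hstack([cv2.copyMakeBorder(t,0,h-t.shape[0],0,0,0) for t in(a,b)]))
E
```

```text
top ((557.8618774414062, 94.13723754882812), (151.52334594726562, 151.1401824951172), 1.9555299282073975)
[227 269] [254 285] [array([501.8, 189.2]), array([27.1, 45.5]), np.float64(0.8)]
[343 266] [369 281] [array([506.5,  -5.9]), array([23.6, 44.5]), np.float64(5.3)]
[207 237] [224 255] [array([557. , 232.4]), array([28.6, 29.8]), np.float64(64.8)]
[380 236] [389 247] [array([561. , -54.5]), array([15.3, 19.2]), np.float64(88.4)]
[296 219] [310 232] [array([590. ,  83.9]), array([23.9, 22.7]), np.float64(89.5)]
[226 208] [253 221] [array([610.2, 192.9]), array([46.7, 22.9]), np.float64(89.5)]
[340 202] [366 217] [array([616.6,  -2. ]), array([24. , 43.9]), np.float64(6.0)]
scene ((559.850830078125, 95.51235961914062), (150.93771362304688, 152.4784698486328), 1.9067602157592773)
```

View pics/crop.png

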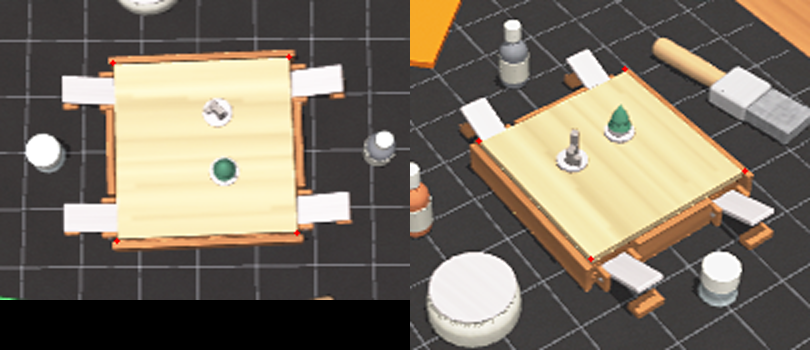

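The crop confirms the plate: red corner marks sit on the plywood square, centre ≈(559,95), yaw ≈+0.034 rad. Tree and ruin stand near its middle, and four raised tongues stick out left and right. Next I'll align the tool and shut the fingers.

```bash
cat >> h.py <<'E'
C=np.array([558.8,94.8]);A=0.034
def pt(name,kind):
    sx=1 if 'far' in name else -1; sy=1 if 'left' in name else -1
    o=np.array([55*sx,(55 if kind=='corner' else 109)*sy]);c,s=np.cos(A),np.sin(A)
    return C+np.array([[c,-s],[s,c]])@o
def go(t):
    from scipy.spatial.transform import Rotation as R
    s=robot.get_state();r=R.from_rotvec(s["tcp_rot"])
    print("tool delta cm",np.round(r.inv().apply(np.array(t)-s["position"])/10,2),"pos",s["position"].round(1),"F",s["wrist_force"].round(1),"q",s["joint_positions"].round(2),"t",s["time_s"])
    print("xaxis",r.apply([1,0,0]).round(3),"z",r.apply([0,0,1]).round(3))
E
python3 -m jog '[[[0,0,0,0,0,0,8],[0,0,0,0,0,0,7.8],[0,0,0,0,0,0,0]]]'
python3 - <<'E'
from h import *
go([*pt('near_right','corner'),60])
for k in('near_left','near_right','far_left','far_right'):print(k,pt(k,'corner').round(1),pt(k,'shim').round(1))
E
```

```text
time_s: 0.4
position: [175.4, -547.4, 231.0]
tcp_rot: [-3.141, -0.05, 0.001]
wrist_force: [0.1, 0.6, -0.2]
finger_gap: 44.2
grasp_force: 0.0
tool delta cm [ 34.88 -57.46  17.12] pos [ 175.4 -547.4  231. ] F [ 0.1  0.6 -0.2] q [ 1.18  0.71  0.06  1.49 -0.04  0.95 -0.29] t 0.4
xaxis [ 0.999  0.032 -0.   ] z [-0.  0. -1.]
near_left [502.  147.9] [500.1 201.9]
near_right [505.7  38. ] [507.5 -16. ]
far_left [611.9 151.6] [610.1 205.6]
far_right [615.6  41.7] [617.5 -12.3]
```

```bash
python3 -m jog '[[[0,1.8,-3,0.5,0,0,0],[0,1.8,-3,0.5,0,0,0],[0,1.8,-3,0.5,0,0,0],[0,1.8,-3,0.5,0,0,0],[0,1.8,-3,0.5,0,0,0],[0,1.8,-3,0.5,0,0,0],[0,1.8,-3,0.5,0,0,0],[0,1.8,-3,0.5,0,0,0],[0,1.8,-3,0.5,0,0,0],[0,1.8,-3,0.5,0,0,0],[0,1.8,-3,0.5,0,0,0],[0,1.8,-3,0.5,0,0,0],[0,1.8,-3,0.5,0,0,0],[0,1.8,-3,0.5,0,0,0],[0,1.8,-3,0.5,0,0,0],[0,1.8,-3,0.5,0,0,0],[0,1.8,-3,0.5,0,0,0],[0,1.8,-3,0.5,0,0,0],[0,0,0,0,0,0,0],[0,0,0,0,0,0,0]]]'
python3 - <<'E'
from h import *
go([*pt('near_right','corner'),60])
E
```

```text
time_s: 2.4
position: [480.6, 3.5, 141.0]
tcp_rot: [-3.141, -0.061, 0.001]
wrist_force: [0.3, 0.1, 0.5]
finger_gap: 0.0
grasp_force: 0.0
tool delta cm [ 2.65 -3.34  8.1 ] pos [480.6   3.5 141. ] F [0.3 0.1 0.5] q [-0.18  0.73  0.2   1.93 -0.28  0.5  -1.33] t 2.4
xaxis [ 0.999  0.039 -0.001] z [-0.001  0.    -1.   ]
```

```bash
python3 -m jog '[[[0,1.3,-1.7,0,0,0,0],[0,1.35,-1.64,0,0,0,0],[0,0,0,3,0,0,0],[0,0,0,3,0,0,0],[0,0,0,3,0,0,0],[0,0,0,1.6,0,0,0],[0,0,0,0,0,0,0],[0,0,0,0,0,0,0],[0,0,0,0,0,0,0]]]'
python3 -m jog '[[[0,0,0,0.2,0,0,0],[0,0,0,0.1,0,0,0],[0,0,0,0,0,0,0],[0,0,0,0,0,0,0]]]'
python3 -m jog '[[[0,0,0,0.1,0,0,0],[0,0,0,0,0,0,0],[0,0,0,0,0,0,0]]]'
```

```text
time_s: 3.3
position: [506.5, 37.1, 36.4]
tcp_rot: [-3.141, -0.054, -0.002]
wrist_force: [0.4, -0.3, -0.6]
finger_gap: 0.1
grasp_force: 0.0
time_s: 3.7
position: [506.1, 37.4, 32.4]
tcp_rot: [-3.141, -0.054, -0.0]
wrist_force: [-0.3, 0.3, -0.2]
finger_gap: -0.3
grasp_force: 0.0
time_s: 4.0
position: [506.0, 37.4, 31.3]
tcp_rot: [-3.141, -0.053, 0.0]
wrist_force: [0.4, -0.0, -0.3]
finger_gap: -0.0
grasp_force: 0.0
```

```bash
for i in 1 2; do python3 -m jog '[[[0,0,0,0.1,0,0,0],[0,0,0,0,0,0,0],[0,0,0,0,0,0,0]]]' | grep -E "position|wrist"; done
```

```text
position: [506.1, 37.4, 30.3]
wrist_force: [-0.1, 0.2, 0.1]
position: [506.2, 37.4, 30.0]
wrist_force: [-3.0, -0.3, 18.3]
```

Near right is firm: 18 N at z=30. Far right next.

```bash
python3 -m jog '[[[0,0,0,-3,0,0,0],[0,0,0,-1.5,0,0,0],[0,2.75,0,0,0,0,0],[0,2.75,0,0,0,0,0],[0,2.75,0,0,0,0,0],[0,2.75,0,0,0,0,0],[0,0,0,0,0,0,0],[0,0,0,2,0,0,0],[0,0,0,1.8,0,0,0],[0,0,0,0.5,0,0,0],[0,0,0,0,0,0,0],[0,0,0,0,0,0,0],[0,0,0,0,0,0,0]]]'
for i in 1 2; do python3 -m jog '[[[0,0,0,0.1,0,0,0],[0,0,0,0,0,0,0],[0,0,0,0,0,0,0]]]' | grep -E "position|wrist"; done
```

```text
time_s: 5.9
position: [616.4, 41.1, 32.2]
tcp_rot: [-3.141, -0.053, -0.002]
wrist_force: [-0.6, 0.4, 0.5]
finger_gap: -0.2
grasp_force: 0.0
position: [616.1, 41.2, 30.5]
wrist_force: [0.7, 0.3, -0.3]
position: [616.2, 41.1, 29.4]
wrist_force: [1.9, -0.6, 2.2]
```

```bash
for i in 1 2 3; do python3 -m jog '[[[0,0,0,0.1,0,0,0],[0,0,0,0,0,0,0],[0,0,0,0,0,0,0]]]' | grep -E "position|wrist"; done
```

```text
position: [616.1, 41.1, 28.3]
wrist_force: [1.2, -0.4, 1.7]
position: [616.1, 41.1, 27.3]
wrist_force: [2.3, -0.4, 2.2]
position: [616.3, 41.0, 26.8]
wrist_force: [-0.9, -1.2, 11.9]
```

Far right is the rocking corner: it gave about 3 mm at ~2 N, then stopped at 12 N. Now its tongue.

```bash
python3 -m jog '[[[0,0,0,-2,0,0,0],[0,0,0,-2,0,0,0],[0,0,2.7,0,0,0,0],[0,0,2.8,0,0,0,0],[0,0,0,0,0,0,0],[0,0,0,1.5,0,0,0],[0,0,0,1.5,0,0,0],[0,0,0,0,0,0,0],[0,0,0,0,0,0,0],[0,0,0,0,0,0,0]]]'
python3 - <<'E'
from h import *
go([617.5,-14.3,27])
t=cams.get_image("scene")[:,:,::-1];cv2.imwrite("pics/s1.png",cv2.resize(t[150:350,200:420],None,fx=2.7,fy=2.7))
E
```

```text
time_s: 8.4
position: [618.0, -13.5, 36.5]
tcp_rot: [-3.141, -0.054, -0.0]
wrist_force: [-0.6, -0.8, -0.9]
finger_gap: 0.3
grasp_force: 0.0
tool delta cm [-0.05  0.08  0.95] pos [618.  -13.5  36.5] F [-0.6 -0.8 -0.9] q [-0.12  1.04  0.2   1.49 -0.29  0.64 -1.33] t 8.4
xaxis [0.999 0.034 0.   ] z [ 0.  0. -1.]
```

View pics/s1.png

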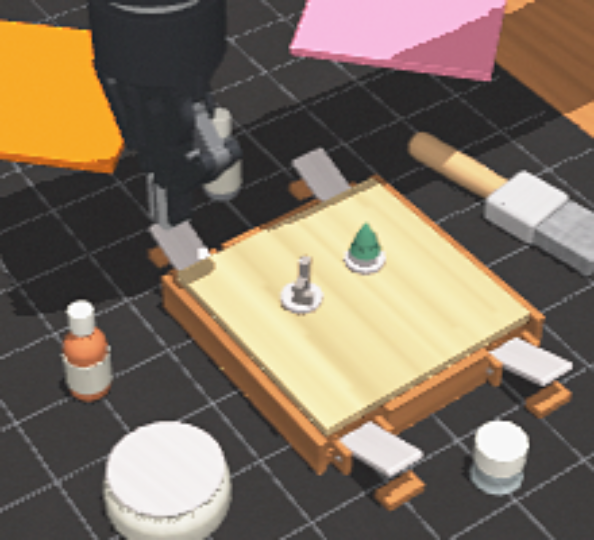

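The finger is over the outer part of the far right tongue (crop pixel ~(178,230)); models, pot and bottles are undisturbed. Pressing down now.

```bash
python3 -m jog '[[[0,0,0,0.5,0,0,0],[0,0,0,0.3,0,0,0],[0,0,0,0.3,0,0,0],[0,0,0,0,0,0,0],[0,0,0,0,0,0,0]]]'| grep -E "position|wrist"; python3 -m jog '[[[0,0,0,0.3,0,0,0],[0,0,0,0.3,0,0,0],[0,0,0,0,0,0,0],[0,0,0,0,0,0,0]]]'| grep -E "position|wrist"
python3 -m jog '[[[0,0,0,0.2,0,0,0],[0,0,0,0.2,0,0,0],[0,0,0,0.1,0,0,0],[0,0,0,0,0,0,0],[0,0,0,0,0,0,0]]]'| grep -E "position|wrist"
```

```text
position: [617.8, -13.8, 25.2]
wrist_force: [-0.1, 0.3, 0.2]
position: [617.8, -13.7, 19.2]
wrist_force: [0.1, 0.2, 0.0]
position: [617.9, -13.9, 14.3]
wrist_force: [-0.1, -0.5, 3.0]
```

Run:
```python
from h import *
t=cams.get_image("scene")[:,:,::-1];cv2.imwrite("pics/s2.png",cv2.resize(t[190:290,230:360],None,fx=5,fy=5,interpolation=2))
```

```text
(no output)
```

View pics/s2.png

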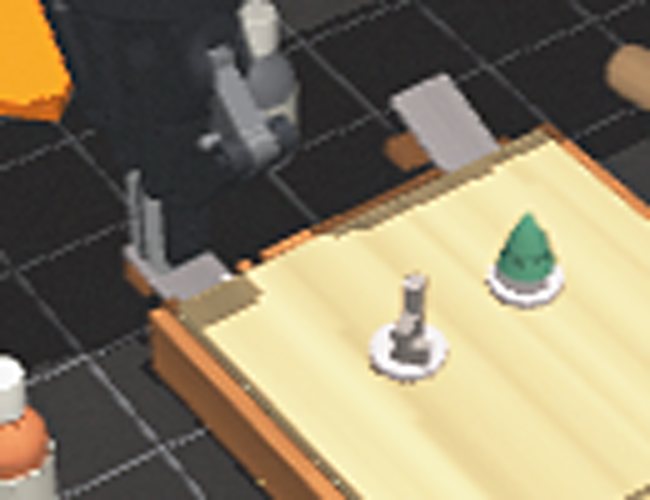

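The tongue is following the finger down, nearly flat; the bottle behind is clear. Pressing onto the stop.

```bash
for i in 1 2 3; do python3 -m jog '[[[0,0,0,0.1,0,0,0],[0,0,0,0,0,0,0],[0,0,0,0,0,0,0]]]'| grep -E "position|wrist"; done
```

```text
position: [617.9, -13.9, 13.3]
wrist_force: [-0.0, -2.1, 3.1]
position: [617.9, -13.9, 12.3]
wrist_force: [-0.5, -3.3, 4.0]
position: [618.0, -13.9, 11.6]
wrist_force: [-2.0, -2.5, 10.6]
```

```bash
python3 -m jog '[[[0,0,0,0.1,0,0,0],[0,0,0,0,0,0,0],[0,0,0,0,0,0,0]]]'| grep -E "position|wrist"
python3 -m jog '[[[0,0,0,-1,0,0,0],[0,0,0,-2,0,0,0],[0,0,0,-3,0,0,0],[0,0,0,-3,0,0,0],[0,0,0,-3,0,0,0],[0,0,2,-2,0,0,0],[0,-2,4,0,0,0,0],[0,-2,4,0,0,0,0],[0,-2,4,0,0,0,0],[0,-2,4,0,0,0,0],[0,0,0,0,0,0,0],[0,0,0,0,0,0,0],[0,0,0,0,0,0,0]]]'
python3 - <<'E'
from h import *
t=cams.get_image("top")[:,:,::-1];s=cams.get_image("scene")[:,:,::-1]
a=cv2.resize(t[170:310,200:400],None,fx=2,fy=2,interpolation=2);b=cv2.resize(s[190:350,220:420],None,fx=2,fy=2,interpolation=2)
cv2.imwrite("pics/end.png",np.hstack([cv2.copyMakeBorder(a,0,40,0,0,0),b]))
E
```

```text
position: [618.1, -13.9, 11.2]
wrist_force: [-5.3, -2.1, 22.0]
time_s: 12.4
position: [544.6, -195.2, 150.2]
tcp_rot: [-3.14, -0.056, -0.0]
wrist_force: [0.1, 0.7, 0.1]
finger_gap: 0.4
grasp_force: 0.0
```

View pics/end.png

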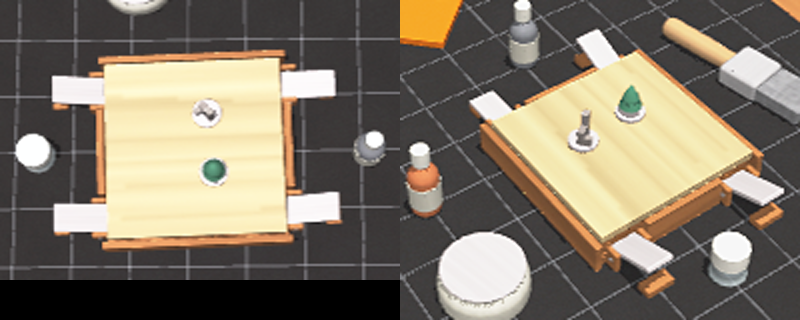

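In the final crop the far right tongue lies flat (its stop block is hidden beneath it, scene crop ~(490,105)). The other three are still raised and everything else is in place.

```bash
python3 -c "
from cell import robot
print(robot.close_job())"
```

```text
the job is handed in; nothing more can be done
None
```

The far right corner was the one that rocked (it gave about 3 mm at 2 N); I pressed its shim flat onto its stop at 22 N, left the other three up, moved the hand clear and handed the job in. I did not press the two left corners, since the rocking one had been found, and I did not press far right again after shimming it.

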